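Fit the axle clip on a trolley wheel

ROBOT

A 6-joint arm with a two-finger parallel gripper is mounted at the origin on the work surface. World frame = base frame: x ahead of the robot, y to its left, z up, the work surface at z = 0. Lengths are in mm, angles in rad, forces in N, time in s.
With the tool pointing down it reaches from about 350 to 775 mm from the base axis. Payload 7.3 kg.
Tool frame: the origin (TCP) lies on the centre line of the jaws, within the pads' length; the fingertips stand 17 mm ahead of it and the grasp point (between the pads) lies 2 mm behind it (env.finger_overhang is the distance from the TCP to the fingertips, in mm); z points along the fingers, y is the line along which they close (so a half turn about z gives the same grasp; the last joint's range is limited). The gripper opens to 92 mm and grips with 3 to 60 N. Pads are 19 mm wide; open, the fingers measure 130 mm over their backs; the gripper's body (75 mm by 190 mm) begins 47 mm behind the grasp point.
Start: joints at [0.966, 0.342, 1.524, -0, 1.275, -0.146], TCP at [232.496, 470.732, 243.741] pointing down, gripper open.
Joint ranges: [-2.53, 2.53], [-0.77, 2.02], [0.04, 2.7], [-1, 4.14], [0.28, 2.66], [-3.11, 3.11]. Speed limits (rad/s): [2.57, 2.57, 3.14, 3.14, 3.14, 3.14].

INTERFACE

Orientations are given as a unit quaternion [w, x, y, z].
In Python, from plant import env, cams gives the robot as it stands. Calls block until the motion is done:
- env.move_pose(position, orientation): joint-space move of the TCP to a pose.
- env.servo_line(position, frame=None, velocity=150, f_stop=None): straight line of the TCP; frame=None keeps the orientation; velocity is the mean speed in mm/s. With f_stop (N) it stops when the force on the tool has changed by that much, and returns True; else False.
- env.set_joints(angles): joint-space move.
- env.command_gripper(opening, newtons=None): finger opening in mm; newtons is the grip in N (None keeps the last); returns when the fingers have stopped.
- env.wait(seconds).
- env.ik(position, orientation): joint angles nearest the present ones, or None.
- env.observe(): the state.
- cams.read_camera(name): name is "scene" or "side" or "wrist"; returns a dict with "frame" (384x512x3 uint8, red, green, blue), "mtx" (3x3 intrinsics, pixels), "D" ([k1, k2, p1, p2, k3] as OpenCV has them; the pictures are not rectified), "position" and "rotation" of the camera in the world; the wrist camera has in their place "T_tool_cam" (4x4, takes a point from camera to tool coordinates, whose origin is the TCP and whose axes are the flange's). Camera axes: x right, y down, z forward; pixel columns grow to the right and rows downward; lengths in mm; the calibration is good to about 2 mm. A picture is of the moment at which its call begins: read the wrist's pose just before it. There is no depth.
A pose or a line that the arm cannot do raises env.Unreachable and nothing moves.
- env.sign_off(): hands the job in; it is judged then, once.
The state is a dict: "time_s": time; "qpos": joint angles; "joint_velocities": joint speeds; "joint_efforts": joint torques, N m; "tool_pos": TCP position; "eef_rot": TCP orientation; "force": force on the tool from outside, world axes, zero at the start; "ft_torque": the same for the moment, N m; "finger_gap": finger opening in mm; "finger_force": force on a finger pad.
Only numpy, scipy, OpenCV 4.12 (cv2) and the standard library are available. Lean on these libraries where they do the work, as an engineer would, in place of code of your own. Each camera call takes 0.05 s, during which the arm holds its last target. There are 200 camera calls.

TASK

The wheel of this welding-trolley bracket still lacks its axle clip. Lay the larger of the two split clips flat on the big washer with its mouth facing the groove of the axle, then press it sideways with the fork tool, not with the fingers, until it snaps fully home in the groove. Finally lay the fork tool flat on the bench clear of the bracket; do not drop it, and leave the small clip, hammer, magnet and sheet profile where they are.

Things in the scene. Friction and masses are not known exactly. Their poses are not given: they have to be found in the camera images.
- bracket: Steel wheel bracket bolted to the bench, lying on its cheek plate (110 x 170 x 8 mm). Origin on the bench under the axle's axis, z up. The upright stub axle carries a rubber-tyred wheel, 125 mm in diameter (tyre 14 to 54 mm above the bench; it may spin). The -x side is open: clip and tool come from there, moving roughly in the bracket's +x direction.
- flange_top (a point): Middle of the top edge of the bracket's upright mounting flange: 78 mm from the axle on the bracket's +x side, 112 mm above the bench; the flange is 8 mm thick and 170 mm wide (along the bracket's y), with a gusset plate at each end (y = +-82 mm, x from 40 to 74 mm, up to 100 mm tall).
- groove (a point): Point on the axle's axis, 63 mm above the bench, axes as the bracket's: level of the top of the big flat washer (90 mm diameter) lying on the wheel, which is also the bottom of the axle's groove. The groove is 7 mm high, its core 20 mm in diameter; the axle's head above it is 26 mm in diameter and ends 21.5 mm above this point.
- clip: The clip to fit: the larger of two split U-shaped clips of bare spring steel, 46 mm wide, 35 mm long, 5 mm thick, 0.06 kg. Origin at the underside, at the centre of its 20 mm seat, which must come onto the axle's axis. Its mouth opens to its +x, z up. Straight rigid flanks at y = +-23 mm run from x = -14 to -2 mm: grasp there (about x = -9 mm, clear of the springing arms).
- clip_heel (a point): Middle of the clip's flat heel (28 mm wide, x = -23 mm), where it is pushed. Two springing arms, 42 mm over their outsides, reach to x = +12 mm and end in noses 15 mm apart. To lower it past the axle's head keep the clip's origin 22 mm or more from the axis. The noses meet the groove's core with the origin 16 mm off, need 5 to 18 N and pass the hump at 8 mm.
- fork: Fork tool lying flat, 149 mm long, 0.26 kg. Origin at its underside, under its black handle; +x points to the fork, z up. Handle from x = -55 to +45 mm, 20 mm wide, 24 mm high: grasp it across, near the origin. Carried level with its underside just above the washer, it clears the wheel.
- fork_crotch (a point): Middle of the fork's flat crotch (x = 78 mm, z = 4.5 mm in the tool's frame), which pushes the clip's heel. The steel head is 62 mm wide and 9 mm thick (z = 0 to 9 mm); its two tines run on from the crotch to x = 94 mm, 50 mm apart inside, and straddle the clip's flanks.
- small_clip: Bystander: a smaller clip of the same shape, 31 mm wide, 4 mm thick, which does not fit. Origin at the underside in its centre.
- hammer: Bystander: hammer lying on the bench, 223 mm long, 28 mm high, head to its +x (76 mm across); origin at the underside, 105 mm from the head's end.
- magnet: Bystander: triangular welding magnet, about 80 mm a side, 22 mm high; origin at the centre of its underside.
- profile: Bystander: piece of bent hat-section sheet, 80 mm long (along x), 68 mm wide, 27 mm high; origin at the centre of its underside.
There are look-alikes about, which are no part of the job. Several things have the shape of the fork; the one meant has the colours described above.

How it is judged:
By the outcome, as a careful person would: the job done as asked, in the order asked, and still so for the second after the job is handed in, with the robot touching nothing.
It also fails if it takes over 67 s, if anything falls off the work surface, if the arm or the gripper's body presses on something with over 40 N, if the wrist force passes 120 N, or if a joint passes its speed limit or range.

## Working session

There is one attempt and no reset: what is moved stays moved. The work goes in short steps, each a Python script; the robot and the scene stay as the last script left them, time stands still between calls to the robot, and variables do not carry over. Pictures are saved under pics/ and viewed, at most 10 in all, crops included, and the job is handed in when it is done.

```bash
ls; mkdir -p pics
cat > h.py <<'E'
import numpy as np, cv2
from scipy.spatial.transform import Rotation as R
from plant import env, cams
def cam(n):
    o=env.observe(); c=cams.read_camera(n)
    if n=='wrist':
        q=o['eef_rot']; T=np.eye(4); T[:3,:3]=R.from_quat([q[1],q[2],q[3],q[0]]).as_matrix(); T[:3,3]=o['tool_pos']
        W=T@np.array(c['T_tool_cam']); c['position']=W[:3,3]; c['Rm']=W[:3,:3]
    else:
        r=np.array(c['rotation'],float)
        c['Rm']=r if r.shape==(3,3) else R.from_quat([r[1],r[2],r[3],r[0]]).as_matrix()
    return c
def save(c,name,crop=None,s=1.5):
    f=c['frame'][:,:,::-1]
    if crop: x0,y0,x1,y1=crop; f=f[y0:y1,x0:x1]
    cv2.imwrite('pics/'+name,cv2.resize(f,None,fx=s,fy=s,interpolation=cv2.INTER_CUBIC))
    np.savez('pics/'+name+'.npz',mtx=c['mtx'],D=c['D'],p=c['position'],R=c['Rm'])
def px2w(name,uv,z):
    d=np.load('pics/'+name+'.npz'); uv=np.array(uv,float).reshape(-1,1,2)
    n=cv2.undistortPoints(uv,d['mtx'],d['D'])[:,0]
    r=np.c_[n,np.ones(len(n))]@d['R'].T
    return d['p']+r*((z-d['p'][2])/r[:,2])[:,None]
def w2px(name,P):
    d=np.load('pics/'+name+'.npz'); Rt=d['R'].T
    return cv2.projectPoints(np.array(P,float).reshape(-1,1,3),cv2.Rodrigues(Rt)[0],-Rt@d['p'],d['mtx'],d['D'])[0][:,0]
def quat(yaw):  # tool down, tool x at yaw ; y closes
    r=R.from_euler('z',yaw)*R.from_matrix(np.diag([1,-1,-1])); q=r.as_quat(); return [q[3],q[0],q[1],q[2]]
E
python3 - <<'E'
from h import *
for n in('scene','side','wrist'):
    c=cam(n); save(c,n+'0.png',s=1.5); print(n,c['position'],c['Rm'].round(2).tolist(),c['mtx'][0][0])
o=env.observe(); print(o['eef_rot'],o['time_s'])
a=[cv2.imread('pics/%s0.png'%n) for n in('scene','side')]
E
```

```text
pics
scene [1345.45642045  449.21980138 1137.53727826] [[-0.41, 0.67, -0.62], [0.91, 0.29, -0.28], [-0.01, -0.68, -0.73]] 481.0142449657753
side [ 197.42380235 -719.73377014 1109.2572186 ] [[0.92, -0.31, 0.23], [-0.38, -0.72, 0.58], [-0.01, -0.63, -0.78]] 410.05178732947473
wrist [169.95754263 501.99428333 383.90202716] [[0.44, 0.87, 0.23], [0.9, -0.43, -0.12], [-0.0, 0.26, -0.97]] 302.3289535892931
[-2.04279246e-04  2.27399758e-01  9.73801315e-01 -5.53944522e-04] 0.15
```

View pics/scene0.png

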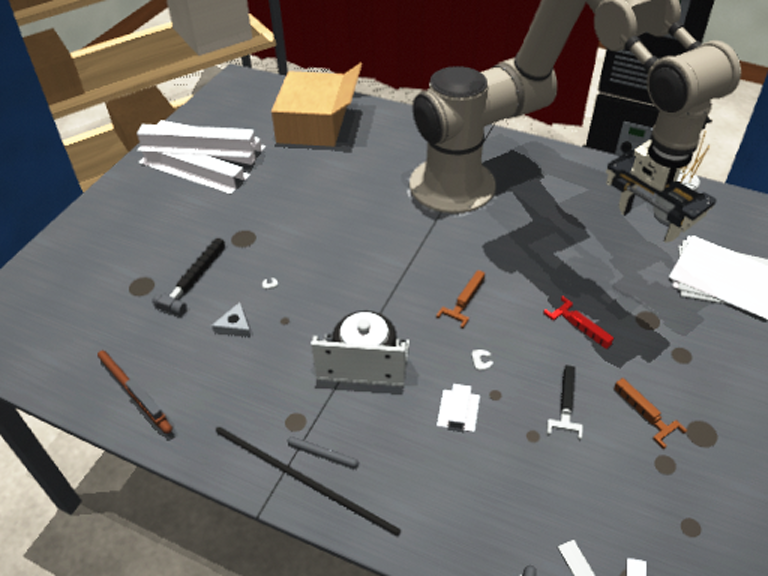

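View pics/side0.png

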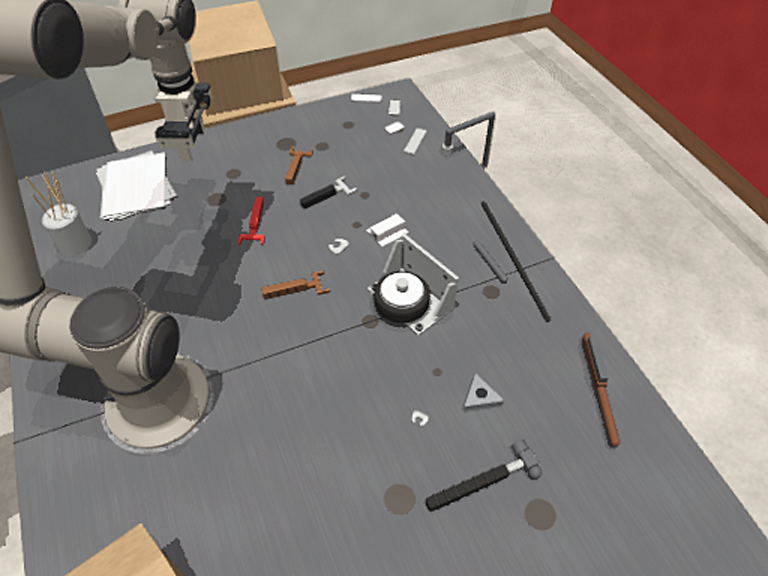

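The scene view (768x576) shows the black-handled fork from (570,368) to (565,432), the large clip at (482,358), the small clip at (269,283) and the axle head at (363,325). In the side view the fork runs from (303,200) to (350,187), the clip is at (339,245) and the axle at (402,284).

Run:
```python
from h import *
np.set_printoptions(precision=1,suppress=True)
S=lambda n,p,z:print(n,px2w(n+'0.png',np.array(p)/1.5,z).tolist())
S('scene',[(363,321)],84.5);S('side',[(403,279)],84.5)
S('scene',[(313,342),(409,346)],112)
S('side',[(403,234),(458,277)],112)
S('scene',[(482,358)],2);S('side',[(339,245)],2)
S('scene',[(569,367),(565,424)],10);S('side',[(303,200),(340,187)],10)
```

```text
scene [[555.3495622756936, 23.470790790167825, 84.5]]
side [[562.6558147215113, 29.730090702143002, 84.5]]
scene [[657.7194466607625, -27.360450641615728, 112.0], [596.2976391420344, 136.52875447961964, 112.0]]
side [[605.6786039860627, 127.07496910963414, 112.0], [661.1216273120216, -30.545918561665644, 112.00000000000011]]
scene [[486.3165810273256, 247.05749023663384, 2.0]]
side [[492.6294218155864, 248.1191862216217, 2.0]]
scene [[446.0564268431742, 411.57176252520014, 10.0], [575.5590044714995, 438.39806560868095, 10.0]]
side [[459.66626063948354, 424.99020630718996, 10.0], [564.8161805966141, 433.27448082630053, 10.0]]
```

Run:
```python
from h import *
q=quat(2.683)
env.move_pose([510,415,170],q); c1=cam('wrist'); save(c1,'w_fork.png')
env.move_pose([490,247,150],q); c2=cam('wrist'); save(c2,'w_clip.png')
env.move_pose([545,20,230],quat(2.683)); c3=cam('wrist'); save(c3,'w_axle.png')
print(env.observe()['time_s'], env.observe()['qpos'])
for n,p in(('w_fork.png',(510,427,10)),('w_clip.png',(490,247,2)),('w_axle.png',(559,27,84))): print(w2px(n,p)*1.5)
```

```text
3.1167 [-1.01215122e-01  3.91139634e-01  1.49078459e+00  5.30941988e-04
  1.26101116e+00 -1.21538155e+00]
[[401.34536167 265.60000565]]
[[383.38549992 275.20529199]]
[[403.35002671 291.97289238]]
```

View pics/w_fork.png

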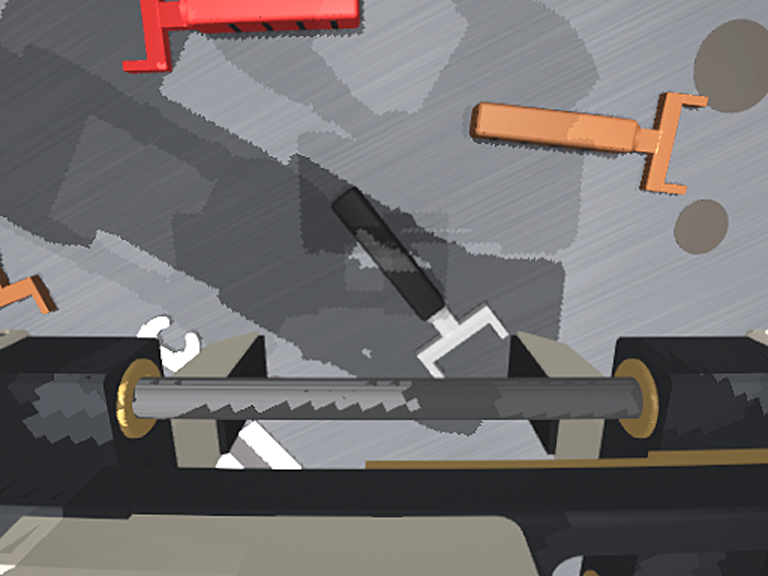

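View pics/w_clip.png

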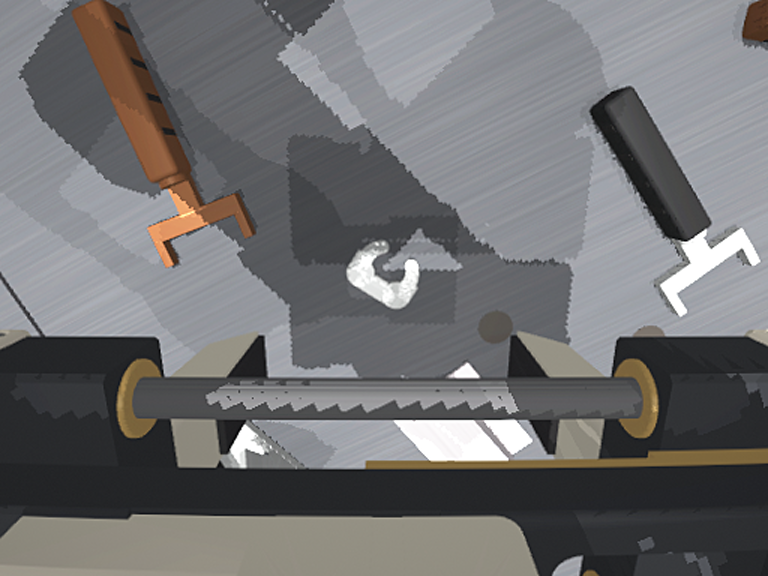

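View pics/w_axle.png

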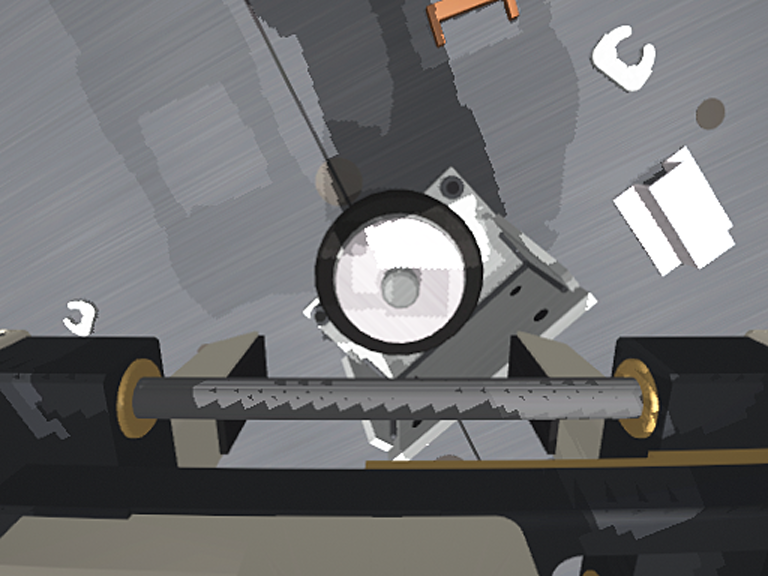

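The wrist views show the fork from (345,195) to its crotch near (465,338), the clip near (383,275) with its mouth up and to the right, and the axle head at (402,288). I'll enlarge these for exact pixels.

```bash
python3 - <<'E'
import cv2,numpy as np
from h import cams
E
python3 - <<'E'
import cv2,numpy as np
def cr(n,x0,y0,w,h,s):
    f=cv2.imread('pics/'+n); f=f[int(y0):int(y0+h),int(x0):int(x0+w)]
    g=cv2.resize(f,None,fx=s,fy=s,interpolation=cv2.INTER_CUBIC)
    for k in range(0,w,20):
        cv2.line(g,(k*s,0),(k*s,6),(0,0,255),1); cv2.putText(g,str(x0+k),(k*s+2,16),0,.35,(0,0,255),1)
    for k in range(0,h,20):
        cv2.line(g,(0,k*s),(6,k*s),(0,0,255),1); cv2.putText(g,str(y0+k),(8,k*s+4),0,.35,(0,0,255),1)
    return g
a=cr('w_clip.png',330,220,100,100,4)  #400x400
b=cr('w_fork.png',325,180,200,200,2)
c=cr('w_axle.png',300,160,400//2,100,2)
d=cr('w_axle.png',300,260,200,100,2)
cv2.imwrite('pics/mos.png',np.vstack([np.hstack([a,b]),np.hstack([c,d])]))
E
```

```text
(no output)
```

View pics/mos.png

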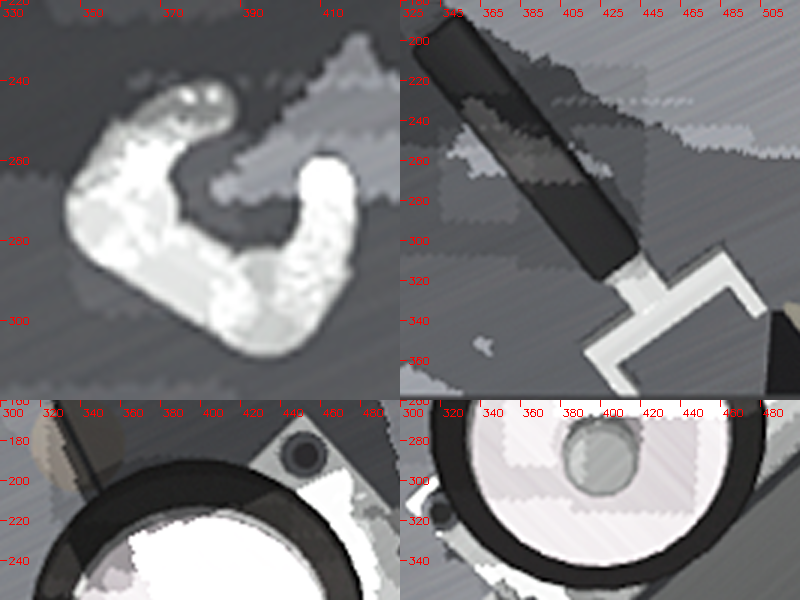

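```bash
cat >> h.py <<'E'
def symm(name,center,thr,z=5,half=30,sc=4):
    # rectify to top view around center, mask, find mirror axis
    g=np.arange(-half,half,1/sc); X,Y=np.meshgrid(g+center[0],g+center[1])
    uv=w2px(name,np.c_[X.ravel(),Y.ravel(),np.full(X.size,z)]).astype(np.float32).reshape(X.shape+(2,))
    im=cv2.imread('pics/'+name,0); m=cv2.remap(im,(uv[...,0]*1.5+.25),(uv[...,1]*1.5+.25),cv2.INTER_LINEAR)
    b=(m>thr).astype(np.uint8); n,l,st,_=cv2.connectedComponentsWithStats(b)
    k=1+st[1:,4].argmax(); ys,xs=np.where(l==k); P=np.c_[g[xs],g[ys]]; c=P.mean(0)
    f=(l==k).astype(np.uint8)
    best=[]
    for a in np.arange(0,np.pi,.01):
        n_=np.array([-np.sin(a),np.cos(a)])
        for d in np.arange(-3,3.1,.5):
            Q=P-2*np.outer((P-c)@n_-d,n_); ij=np.clip(((Q+half)*sc).round().astype(int),0,len(g)-1)
            best.append((f[ij[:,1],ij[:,0]].mean(),a,d))
    s,a,d=max(best); u=np.array([np.cos(a),np.sin(a)]); n_=np.array([-u[1],u[0]])
    pu=(P-c)@u; pv=(P-c)@n_-d
    # mouth: at which end is there nothing on the axis
    ax=pu[abs(pv)<1.5]
    if ax.mean()>0: u=-u; n_=-n_; pu=-pu; pv=-pv; a+=np.pi
    print(name,'score',s,'yaw',a,'len',np.ptp(pu),'wid',np.ptp(pv),'area',len(P)/sc**2)
    back=np.percentile(pu,.3)
    base=np.array(center)+c+(n_*(-d if ax.mean()>0 else d))
    print(' heel',base+u*back,'origin(heel+23)',base+u*(back+23),'origin(tip-12)',base+u*(pu.max()-12))
    cv2.imwrite('pics/mask_%d_%s'%(thr,name),np.hstack([m,f*255]))
E
python3 - <<'E'
from h import *
np.set_printoptions(precision=1,suppress=True)
W=lambda n,p,z:px2w(n,np.array(p)/1.5,z)[:,:2]
print('head',W('w_axle.png',[(400.5,288.5)],84.5),'washer',W('w_axle.png',[(400,279),(333.5,279),(466.5,279),(400,214),(400,344)],63))
b=W('w_axle.png',[(452,187),(321,315)],8); d=b[0]-b[1]; print('holes',b,'yaw',np.arctan2(-d[0],d[1]))
h=W('w_fork.png',[(343.7,196.2),(435,312.7)],22); c=W('w_fork.png',[(495,322.5),(435,361)],9)
print('handle',h,'crotch',c,c.mean(0))
x=np.arctan2(*(c.mean(0)-h[0])[::-1]); e=c[0]-c[1]; print('fork yaw',x,np.arctan2(-e[0],e[1]),np.linalg.norm(c.mean(0)-h[0]),np.linalg.norm(e))
for t in(150,165,180): symm('w_clip.png',(490,247),t)
for t in(200,230): symm('w_axle.png',(490,247),t)
E
```

```text
head [[555.9  26.4]] washer [[555.1  27.1]
 [534.6 -14.6]
 [575.7  68.8]
 [514.5  46.7]
 [598.9   5.9]]
holes [[519.3  91.4]
 [566.8 -50.7]] yaw 0.32282509517978075
handle [[451.3 414.7]
 [546.6 434. ]] crotch [[576.5 468.5]
 [584.5 418.1]] [580.5 443.3]
fork yaw 0.2179463429516532 0.15726206051726047 132.34017428264974 51.00791414651755
w_clip.png score 0.8684872029250457 yaw 5.261592653589793 len 37.57224322351287 wid 46.30207830165112 area 1094.0
 heel [479.4 264.1] origin(heel+23) [491.4 244.5] origin(tip-12) [491.9 243.8]
w_clip.png score 0.903219537474898 yaw 2.12 len 35.73240975269267 wid 46.041074214073774 area 964.8125
 heel [497.9 234. ] origin(heel+23) [485.9 253.6] origin(tip-12) [485.7 254. ]
w_clip.png score 0.8855768579364541 yaw 2.14 len 35.45128237089949 wid 45.59232314027699 area 922.5625
 heel [498.3 234.3] origin(heel+23) [485.9 253.7] origin(tip-12) [485.9 253.7]
w_axle.png score 0.9842687326275947 yaw 2.11 len 35.41474442533294 wid 46.73374693502009 area 1056.8125
 heel [497.7 233.8] origin(heel+23) [485.9 253.5] origin(tip-12) [485.8 253.6]
w_axle.png score 0.9828898534314651 yaw 2.11 len 34.79031236285007 wid 46.17455246028054 area 993.5625
 heel [497.6 234. ] origin(heel+23) [485.8 253.7] origin(tip-12) [486.  253.4]
```

Clip origin is (486,253.5), yaw 2.11, at the expected 35x46 mm. The axle is at (555.5,27) and the bracket yaw is about 0.335. Next I pick the clip.

```bash
cat >> h.py <<'E'
A=np.array([555.5,26.8]); BY=0.335; U=np.array([np.cos(BY),np.sin(BY)])
def at(p,x,yaw): return np.array(p)+x*np.array([np.cos(yaw),np.sin(yaw)])
def st(): 
    o=env.observe(); print('t',o['time_s'],'gap',o['finger_gap'],'ff',o['finger_force'],'F',np.round(o['force'],1),'p',np.round(o['tool_pos'],1))
E
python3 - <<'E'
from h import *
print(env.finger_overhang)
g=at((485.9,253.5),-9,2.11); q=quat(2.11)
env.command_gripper(66,25)
env.move_pose([*g,90],q)
print(env.servo_line([*g,18.6],velocity=80,f_stop=6)); st()
env.command_gripper(40,25); st()
env.servo_line([*g,130],velocity=120); st()
p=at(A,-38,BY); env.move_pose([*p,130],quat(BY)); st()
c=cam('side'); save(c,'side1.png',s=1.5); 
c=cam('wrist'); save(c,'w1.png')
a=cv2.imread('pics/w1.png'); b=cams  # mosaic
s=cv2.imread('pics/side1.png')[190:370,300:530]; s=cv2.resize(s,None,fx=2,fy=2,interpolation=2)
m=np.zeros((600,800,3),np.uint8); w=cv2.resize(a,(340*1,255)); m[:360,:460]=s; m[:,460:]=0; m[:255,460:]=w; cv2.imwrite('pics/m1.png',m[:360])
E
```

```text
17.0
False
t 5.85 gap 65.91137154217469 ff 0.0 F [ 0.4 -0.   1.5] p [490.9 245.9  19.1]
t 6.3417 gap 44.690064944509665 ff 25.00029444694519 F [-0.9  0.   2.2] p [490.7 245.8  18.9]
t 7.4167 gap 45.031324016218235 ff 24.99988853931427 F [ 0.7 -0.1 -0.8] p [490.  245.6 129.2]
t 8.625 gap 44.696858394262804 ff 24.999929666519165 F [0.1 0.  0.1] p [519.5  14.8 129.7]
```

View pics/m1.png

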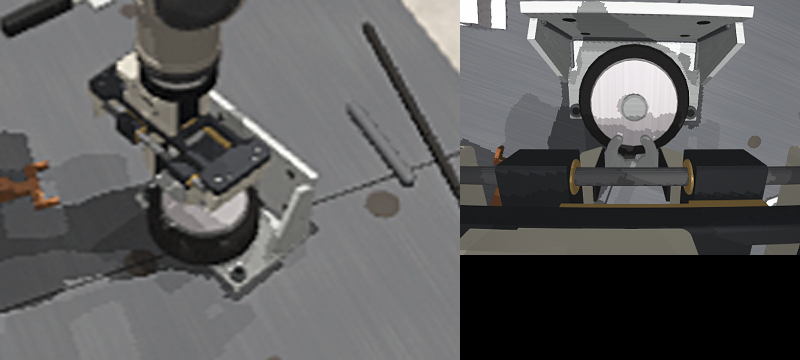

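The wrist view shows the clip held square with its noses at about (617..645,138), mouth towards the axle head at (634,107). The flange is parallel. Next I check lateral alignment and lower it.

Run:
```python
from h import *
im=cv2.imread('pics/w1.png')[180:420,250:540]
cv2.imwrite('pics/w1c.png',cv2.resize(im,None,fx=2.5,fy=2.5,interpolation=2))
```

```text
(no output)
```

View pics/w1c.png

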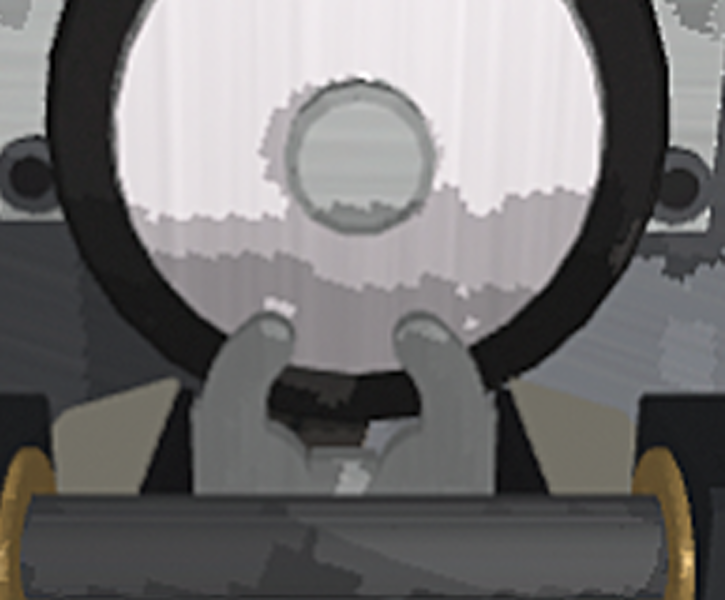

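In the crop the head centre is (360,157), the bolt holes are (30,173) and (681,184), and the arms are centred on column 345.

Run:
```python
from h import *
np.set_printoptions(precision=1,suppress=True)
W=lambda p,z:px2w('w1.png',(np.array(p)/2.5+[250,180])/1.5,z)[:,:2]
h=W([(360,157)],84.5)[0]; ws=W([(114,130),(606,130)],63).mean(0); b=W([(30,173),(681,184)],8); d=b[0]-b[1]
by=np.arctan2(-d[0],d[1]); n=W([(268,314),(421,312)],115); a=W([(192,400),(497,400)],115)
V=np.array([-U[1],U[0]])
print('head',h,'washer mid',ws,'yaw',by,'nose',n,n.mean(0),'arms wid',np.linalg.norm(a[0]-a[1]))
rel=lambda p:((p-A)@U,(p-A)@V)
print('head',rel(h),'wash',rel(ws),'noses',rel(n.mean(0)),'arms',rel(a.mean(0)),'tcp',rel(env.observe()['tool_pos'][:2]))
```

```text
head [558.1  25.5] washer mid [559.6  25.7] yaw 0.3199073578264704 nose [[536.9  32.5]
 [544.5  11.9]] [540.7  22.2] arms wid 44.802313763099264
head (np.float64(2.032574521318029), np.float64(-2.065972272455658)) wash (np.float64(3.4975827654305895), np.float64(-2.3859915319036027)) noses (np.float64(-15.488734135711121), np.float64(0.5055273184602775)) arms (np.float64(-28.87459090624315), np.float64(0.4712423988143559)) tcp (np.float64(-37.8091009106892), np.float64(0.718004853393726))
```

```bash
sed -i 's/^A=np.array.*/A=np.array([556.8,25.5]); BY=0.33; U=np.array([np.cos(BY),np.sin(BY)])/' h.py
python3 - <<'E'
from h import *
p=at(A,-36,BY); q=quat(BY)
env.servo_line([*p,95],q,velocity=80); st()
print(env.servo_line([*p,80],velocity=25,f_stop=3)); st()
z=env.observe()['tool_pos'][2]
env.command_gripper(62,25); st()
env.servo_line([*p,150],velocity=130)
back=at(A,-75,BY); env.move_pose([*back,190],q)
c=cam('wrist'); save(c,'w2.png'); st()
im=cv2.imread('pics/w2.png'); cv2.imwrite('pics/w2c.png',cv2.resize(im[100:400,180:580],None,fx=2,fy=2,interpolation=2))
E
```

```text
t 9.3167 gap 44.920711710807105 ff 24.999901056289673 F [ 0.2 -0.6 -1.2] p [522.8  13.9  94.9]
True
t 9.85 gap 45.055156703103556 ff 25.001222491264343 F [-0.5  0.9  4.8] p [522.7  13.8  81.8]
t 10.3833 gap 62.040220147005385 ff 0.0 F [-0.1 -0.2  0.2] p [522.2  13.9  81.2]
t 11.4417 gap 62.41358391017147 ff 0.0 F [ 0.2 -0.8 -0.7] p [485.7   1.2 189.3]
```

View pics/w2c.png

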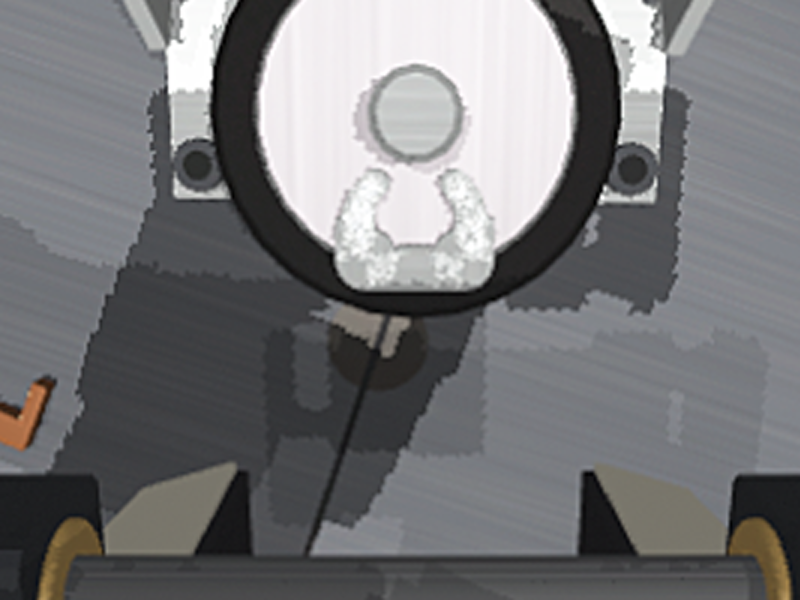

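The clip lies flat, its centre at (415,270) in line with the head at (416,112), mouth facing the axle. Next is the fork.

Run:
```python
from h import *
y=0.205; q=quat(y); g=(505.5,425.8)
env.command_gripper(50,50)
env.move_pose([*g,90],q)
print(env.servo_line([*g,19],velocity=80,f_stop=6)); st()
env.command_gripper(10,50); st()
np.save('zg.npy',env.observe()['tool_pos'][2])
env.servo_line([*g,170],velocity=130); st()
p=at(A,-166,BY); env.move_pose([*p,170],quat(BY))
zg=float(np.load('zg.npy'))
env.servo_line([*p,zg+65.5],velocity=100); st()
c=cam('wrist'); save(c,'w3.png')
im=cv2.imread('pics/w3.png'); cv2.imwrite('pics/w3c.png',cv2.resize(im[0:400,150:650],None,fx=1.5,fy=1.5,interpolation=2))
```

```text
False
t 14.5583 gap 50.111211254154995 ff 0.0 F [-0.8 -0.8  0.2] p [505.9 426.1  19.6]
t 15.15 gap 19.925792477477263 ff 49.998398423194885 F [-0.7 -1.3  2.6] p [505.6 425.7  19.2]
t 16.4583 gap 19.869268988014518 ff 49.99596118927002 F [ 0.2  0.4 -3.7] p [505.1 425.5 168.9]
t 19.1583 gap 19.53313042367397 ff 49.99594509601593 F [-0.  -0.3 -2.5] p [400.2 -28.3  85.1]
```

View pics/w3c.png

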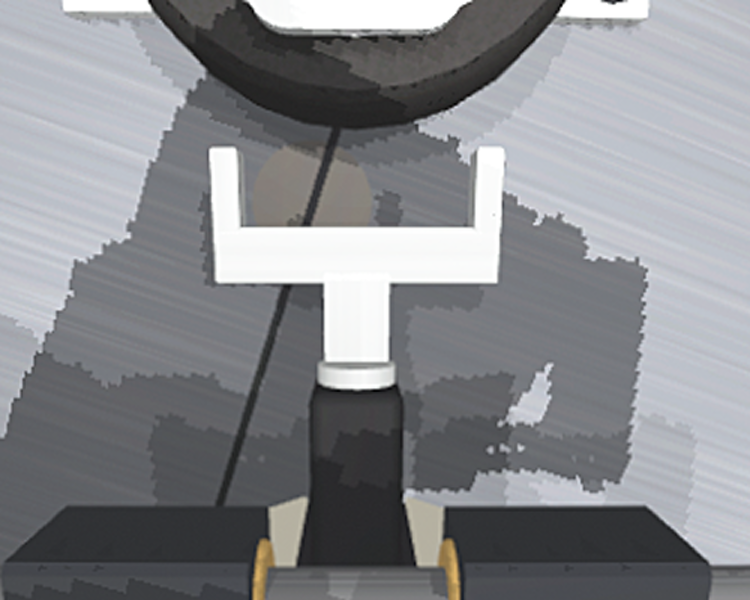

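The fork is held straight and level, with tine outsides at columns 210 and 504 (row 150) and the crotch at row 227. The clip heel shows at row 36. Viewing is used up, so I compute the rest numerically.

Run:
```python
from h import *
np.set_printoptions(precision=1,suppress=True)
V=np.array([-U[1],U[0]]); rel=lambda P:np.c_[(P-A)@U,(P-A)@V]
w2=lambda p,z:rel(px2w('w2.png',(np.array(p)/2+[180,100])/1.5,z)[:,:2])
w3=lambda p,z:rel(px2w('w3.png',(np.array(p)/1.5+[150,0])/1.5,z)[:,:2])
print('clip flanks',w2([(335,262),(495,262)],68),'heel',w2([(415,275),(415,291)],68),'head',w2([(415.5,112)],84.5),'washer',w2([(257,110),(576,110)],63))
print('tines out',w3([(210,150),(504,150)],75),'crotch',w3([(240,228),(473,228)],75),'head back',w3([(214,283),(499,283)],75))
print('tcp',rel(np.array([env.observe()['tool_pos'][:2]])))
print('heel in w3',w3([(275,36),(430,36),(248,10),(468,10)],65))
im=cv2.imread('pics/w3.png',0)
for r in (6,12,18,21,23,25): print(r,im[r,300:470:4].tolist())
```

```text
clip flanks [[-41.3  22.9]
 [-41.3 -23.6]] heel [[-45.1  -0.3]
 [-49.8  -0.3]] head [[ 0.4 -0.4]] washer [[  1.5  44.6]
 [  1.4 -46.2]]
tines out [[-74.7  30.2]
 [-74.7 -31. ]] crotch [[-90.4  24.6]
 [-90.4 -25.2]] head back [[-102.    30.7]
 [-102.   -31.3]]
tcp [[-165.6   -0.2]]
heel in w3 [[-50.3  17.2]
 [-50.3 -16.1]
 [-45.2  22.8]
 [-45.2 -24. ]]
6 [79, 60, 43, 48, 31, 255, 248, 248, 249, 249, 250, 254, 252, 255, 255, 255, 255, 255, 255, 255, 255, 255, 255, 255, 255, 255, 255, 255, 255, 255, 255, 255, 255, 255, 255, 255, 255, 255, 255, 79, 82, 90, 90]
12 [58, 58, 58, 46, 47, 38, 177, 255, 249, 249, 250, 248, 252, 255, 255, 255, 255, 255, 255, 255, 255, 255, 255, 255, 255, 255, 255, 255, 255, 255, 255, 255, 255, 255, 255, 255, 255, 255, 85, 84, 85, 86, 90]
18 [59, 58, 58, 59, 47, 47, 37, 81, 143, 163, 199, 218, 208, 249, 255, 255, 255, 255, 255, 255, 255, 255, 255, 255, 255, 255, 255, 255, 255, 255, 255, 255, 255, 255, 250, 147, 145, 81, 84, 84, 88, 91, 90]
21 [58, 57, 58, 60, 46, 47, 51, 40, 49, 124, 145, 140, 137, 135, 133, 171, 170, 171, 165, 133, 161, 150, 154, 127, 141, 167, 165, 163, 133, 162, 167, 166, 155, 132, 152, 104, 77, 81, 86, 92, 91, 89, 91]
23 [58, 58, 55, 58, 47, 47, 49, 41, 38, 44, 58, 68, 85, 84, 82, 95, 94, 93, 93, 99, 132, 182, 161, 142, 111, 89, 97, 91, 88, 95, 95, 94, 98, 65, 72, 65, 81, 80, 84, 92, 90, 87, 90]
25 [58, 58, 57, 58, 59, 47, 48, 40, 42, 39, 35, 34, 32, 32, 32, 23, 25, 29, 31, 39, 19, 56, 90, 38, 19, 22, 69, 54, 22, 28, 61, 53, 46, 67, 77, 69, 86, 84, 82, 92, 87, 88, 90]
```

Clip, head and tines agree laterally within 0.5 mm. Next I push.

Run:
```python
from h import *
zg=float(np.load('zg.npy')); z=zg+64.7
r=lambda:np.dot(np.array(env.observe()['tool_pos'][:2])-A,U)
env.servo_line([*at(A,-165.6,BY),z],velocity=30); st()
print(env.servo_line([*at(A,-128,BY),z],velocity=50,f_stop=8),r()); st()
for x in np.arange(-125,-88,3):
    s=env.servo_line([*at(A,x,BY),z],velocity=20,f_stop=30); f=np.array(env.observe()['force']); 
    print(x,s,round(r(),1),f.round(1),round(env.observe()['time_s'],1))
    if s or np.dot(f[:2],U)<-28: break
c=cam('wrist'); save(c,'w4.png')
```

```text
t 19.4583 gap 19.684420656257267 ff 49.99596118927002 F [ 0.2 -0.2 -3.3] p [400.3 -28.2  84.1]
False -128.3281129022299
t 20.3583 gap 19.312502050995693 ff 49.995898604393005 F [-0.3 -0.  -3. ] p [435.3 -15.9  83.8]
-125 False -124.9 [ 0.9 -0.4 -2.5] 20.7
-122 False -121.9 [-0.4 -0.4 -3.5] 21.0
-119 False -118.8 [ 0.2  0.4 -2.7] 21.3
-116 False -115.8 [ 0.2 -1.  -2.9] 21.6
-113 False -113.6 [-3.6 -0.1 -1.2] 21.9
-110 False -111.7 [-6.7 -2.5  0.2] 22.2
-107 False -108.5 [-5.7 -2.1 -1.5] 22.5
-104 False -103.3 [-0.7  0.1 -2.9] 22.8
-101 False -100.6 [ 0.2 -0.3 -2.8] 23.1
-98 False -98.2 [-1.7 -1.1 -2.4] 23.4
-95 False -97.8 [-11.3  -4.3   0.7] 23.7
-92 False -97.5 [-19.3  -9.5   6.2] 24.0
-89 False -96.8 [-25.5 -13.6   7.1] 24.3
```

The clip met the core at -114, snapped through, and stopped hard at -97.8, as predicted. Next I withdraw and lay the fork down at its original spot.

Run:
```python
from h import *
zg=float(np.load('zg.npy')); z=zg+64.7
env.servo_line([*at(A,-100,BY),z],velocity=30)
env.servo_line([*at(A,-170,BY),z],velocity=80); st()
p=at(A,-170,BY); env.servo_line([*p,170],velocity=120)
g=(505.5,425.8); env.move_pose([*g,150],quat(.205)); st()
env.servo_line([*g,zg+8],velocity=100)
print(env.servo_line([*g,zg-1.5],velocity=10,f_stop=2.5)); st()
env.command_gripper(45,20); st()
env.servo_line([*g,150],velocity=120)
env.move_pose([*g,175],quat(2.683)); save(cam('wrist'),'w6.png')
b=at(A,-75,BY); env.move_pose([*b,190],quat(BY)); save(cam('wrist'),'w5.png'); st()
V=np.array([-U[1],U[0]])
for n in('w2.png','w5.png'):
    im=cv2.imread('pics/'+n,0)
    for y in(-.4,-8,8,-17,17):
        X=np.arange(-60,24,2.); P=[[*(A+x*U+y*V),68] for x in X]; uv=w2px(n,P)*1.5
        print(n,y,[int(im[int(v),int(u)]) for u,v in uv])
```

```text
t 25.85 gap 19.79424748887893 ff 49.92348253726959 F [-0.7  0.2 -3.9] p [396.6 -29.7  84. ]
t 28.4333 gap 19.670075052670747 ff 49.92331624031067 F [-0.8 -0.3 -2.2] p [506.1 424.6 150.1]
True
t 30.5333 gap 19.499305046564086 ff 49.92853581905365 F [0.9 0.6 5.2] p [505.5 425.8  19.5]
t 31.1667 gap 45.138666423648374 ff 0.0 F [-0.2 -0.1 -1. ] p [504.5 425.1  18.1]
t 36.2083 gap 44.89030732929742 ff 0.0 F [ 0.7  0.1 -0.1] p [486.1   1.8 190. ]
w2.png -0.4 [51, 35, 25, 31, 30, 95, 140, 181, 184, 192, 190, 182, 206, 236, 234, 236, 235, 236, 236, 237, 237, 237, 239, 209, 131, 207, 194, 207, 198, 199, 203, 199, 203, 208, 201, 211, 158, 225, 242, 243, 243, 243]
w2.png -8 [65, 64, 19, 30, 29, 92, 155, 232, 191, 229, 235, 191, 182, 151, 240, 237, 238, 241, 240, 179, 186, 185, 215, 225, 221, 139, 177, 208, 197, 198, 202, 198, 203, 207, 181, 152, 249, 242, 242, 243, 243, 242]
w2.png 8 [67, 51, 17, 30, 31, 93, 167, 227, 208, 215, 213, 181, 189, 159, 244, 238, 239, 240, 219, 207, 213, 203, 165, 228, 199, 158, 139, 190, 201, 198, 204, 199, 203, 214, 141, 174, 247, 244, 244, 244, 245, 245]
w2.png -1
[... 789 characters left out ...]
8, 204, 200, 205, 208, 176, 151, 251, 244, 243, 244, 244, 244]
w5.png 8 [76, 57, 18, 31, 30, 31, 29, 26, 135, 243, 238, 238, 239, 239, 239, 240, 240, 242, 218, 196, 230, 194, 231, 242, 152, 147, 135, 206, 203, 200, 205, 200, 206, 205, 148, 154, 254, 245, 246, 246, 246, 246]
w5.png -17 [64, 61, 61, 19, 31, 30, 30, 29, 21, 93, 232, 240, 240, 240, 241, 241, 241, 242, 243, 199, 203, 203, 205, 205, 224, 245, 235, 253, 243, 243, 255, 236, 245, 246, 238, 246, 244, 244, 244, 244, 244, 244]
w5.png 17 [128, 128, 136, 18, 28, 30, 30, 30, 36, 90, 197, 236, 236, 236, 236, 238, 237, 238, 246, 177, 193, 193, 195, 188, 254, 236, 248, 246, 255, 221, 228, 252, 234, 232, 244, 246, 242, 242, 243, 243, 242, 241]
```

In the profile the heel is now at about -22.5 mm on all five lines, against -23 for fully home. The fork touched the bench before I released it.

```bash
python3 -c "
from h import *
print(env.sign_off())"
```

```text
the job is handed in; nothing more can be done
None
```

The job is handed in: the large clip is snapped home in the axle groove, pressed in with the fork tool, and the fork is laid flat on the bench at its original spot, about 36 s in. I checked the clip by push force and by camera readings of the heel position; I did not look at the fork again after releasing it.

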